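Post the packed bangle box through the drop-box flap

ROBOT

A 6-joint arm with a two-finger parallel gripper is mounted at the origin on the work surface. World frame = base frame: x ahead of the robot, y to its left, z up, the work surface at z = 0. Lengths are in mm, angles in rad, forces in N, time in s.
With the tool pointing down it reaches from about 275 to 750 mm from the base axis. Payload 10.2 kg.
Tool frame: the origin (TCP) lies between the finger pads; the fingertips stand 11 mm ahead of it and the grasp point (between the pads) lies 8 mm behind it (ctrl.tip_extent is the distance from the TCP to the fingertips, in mm); z points along the fingers, y is the direction in which the jaws open and shut (so a half turn about z gives the same grasp; the last joint's range is limited). The gripper opens to 85 mm and grips with 20 to 120 N. Pads are 22 mm wide; open, the fingers measure 114 mm over their backs; the gripper's body (76 mm by 85 mm) begins 54 mm behind the grasp point. The pads swing forward as they close: fully open they stand 13 mm farther back than shut.
Start: joints at [1.069, 0.313, 1.498, -0, 1.331, -0.223], TCP at [144.494, 504.73, 242.294] pointing down, gripper open.
Joint ranges: [-2.94, 2.94], [-0.97, 2.17], [0.19, 2.56], [-1.23, 4.37], [0.02, 3.11], [-2.88, 2.88]. Speed limits (rad/s): [2.39, 2.39, 3.01, 3.14, 3.14, 3.14].

INTERFACE

Orientations are given as a unit quaternion [w, x, y, z].
In Python, from rig import ctrl gives the robot as it stands.
- The arm moves only by the tool apply_moves, never from a script. Its argument "commands" is a list of rows, each a list of 5 numbers: the finger opening in cm, from 0 to 8.54, then the shift along the tool's x, y, z in cm, then the turn about the tool's z in rad. In form: [[jaw, dx, dy, dz, roll], ...]. A call has 1 to 12 rows; each row shifts and turns the commanded pose from where the row before left it, along the tool's axes as they then stand; what a row does not reach is not made up. A row lasts 1/12 s, in which the tool goes at most 41.7 mm and 7.16 degrees, less where a joint would pass 70% of its speed; a pose out of reach is approached as far as the arm can. A call with a gripper value outside its range is refused whole. The fingers move at their own pace and stop on an object; "squeeze" is the grip in N (left out, the last holds). Time passes only in rows, so rows that do not move let the fingers close. It gives the time, the measured TCP pose, the force and the opening at its end, in the units of the state.
- ctrl.sense(): the state, without advancing time (a new reading comes with each control period).
- ctrl.capture(name): name is "scene" or "top" or "wrist"; returns the picture (420x560x3 uint8, red, green, blue); there is no depth.
- ctrl.camera_info(name): a dict with "fov_y" (degrees; the focal length in pixels is half the picture's height over the tangent of half this angle, whatever the lens; pixels are square), "cx", "cy" (the principal point, pixels), "dist_coeffs" ([k1, k2, p1, p2, k3] as OpenCV has them; the pictures are not rectified), "camera_from_world" (4x4, takes a point from world to camera coordinates). Camera axes: x right, y down, z forward; pixel columns grow to the right and rows downward; lengths in mm; the calibration is good to about 2 mm. A picture is of the moment at which its call begins: read the wrist's pose just before it. camera_info takes no time and is no camera call; for the wrist camera it gives the pose at the moment of the call.
- ctrl.finish_job(): hands the job in, once; it reports no verdict.
The state is a dict: "time_s": time; "joints": joint angles; "dq": joint speeds; "tau": joint torques, N m; "eef_pos": TCP position; "ee_rot": TCP orientation; "force": force on the tool from outside, world axes, zero at the start; "wrist_torque": the same for the moment, N m; "grip_width": opening from 0.0 (shut) to 1.0 (fully open).
Only numpy, scipy, OpenCV 4.12 (cv2) and the standard library are available. Lean on these libraries where they do the work, as an engineer would, in place of code of your own. Each camera call takes 0.05 s, during which the arm holds its last target.

TASK

A customer's order is packed and ready for collection. Take the tall square carved sandalwood box from the black tray and, holding it, push it down through the sprung flap in the top of the wooden drop box, far enough that it falls inside when you let go and the flap swings shut behind it. Leave the round sandalwood box where it stands.

Things in the scene. Friction and masses are not known exactly. Their poses are not given: they have to be found in the camera images.
- bangle_box: The tall square carved sandalwood bangle box: 50 x 50 mm in plan, 80 mm high, about 250 g, loose, upright on the black tray (floor 5 mm above the counter, rim 16 mm). Origin: centre of its underside; z up, x and y square to its sides. Neighbours on the tray are at least 25 mm away and no taller than it.
- drop_mouth (a point): Centre of the opening in the top of the fixed dark wooden drop box, level with its top, 190 mm above the counter; z up. Outside 170 (x) by 190 mm (y), opening 100 (x) by 136 mm (y), filled by the aluminium flap. Flap hinge: along the opening's +x edge (raised dark steel barrel); free end at -x. The top is 8 mm thick; below it the inside is free, 154 x 174 mm and 174 mm deep to the floor.
- drop_flap (a joint): Flap angle, rad: 0 shut and level, grows as its free end swings down, to 1.45. 96 mm long, 132 wide. Sprung shut by 0.18 Nm (0.25 wide open): the square box stood on its middle does not open it, a 4 to 6 N push does. Pushed down level in the middle, the box passes the flap's free end once its underside is 95 mm below the drop box's top; let go there, it drops in.
- round_box: The round carved sandalwood box with a small knob on its lid: 76 mm across, 56 mm high, loose on the black tray; stays where it is. Origin: centre of its underside.
Not all that is in view belongs to the job. Leave any green look-alike of the bangle_box alone.

How it is judged:
By the outcome, as a careful person would: the job done as asked, in the order asked, and still so for the second after the job is handed in, with the robot touching nothing.
It also fails if it takes over 40 s, if anything falls off the work surface, if the arm or the gripper's body presses on something with over 40 N, if the wrist force passes 120 N, or if a joint passes its speed limit or range.

## Working session

There is one attempt and no reset: what is moved stays moved. The work goes in short steps, Python scripts to look and compute and a tool call to move; the robot and the scene stay as the last step left them, time stands still between calls to the robot, and variables do not carry over. Pictures are saved under pics/ and viewed, and the job is handed in when it is done.

Besides the shell and the picture viewer there is one more tool, called after "Emit:" as name(argument=value, ...) on one line, values as JSON. apply_moves: Moves the arm, as the interface text tells. Its arguments: {"type":"object","properties":{"commands":{"type":"array"},"squeeze":{"type":"number"}},"required":["commands"]}

```bash
mkdir -p pics
python3 - <<'E'
from rig import ctrl
import cv2
print(ctrl.sense())
for n in("scene","top","wrist"):
    i=ctrl.camera_info(n); print(n,i)
    cv2.imwrite(f"pics/{n}0.png",ctrl.capture(n)[:,:,::-1])
E
```

```text
{'time_s': 0.0, 'joints': array([ 1.06859802e+00,  3.13455992e-01,  1.49844816e+00,  6.64678831e-06,
        1.33101256e+00, -2.23413311e-01]), 'dq': array([-1.34706086e-03,  2.45695365e-04, -5.15653322e-04,  1.54886640e-05,
       -6.37838953e-04, -3.93859020e-05]), 'tau': array([ 1.61609451e-04, -4.12264323e+01, -2.59741366e+01, -1.93275609e-04,
        4.16273688e-03,  5.03389219e-05]), 'eef_pos': array([144.36723912, 504.50086198, 241.72783829]), 'ee_rot': array([-2.37969472e-04,  1.38942281e-01,  9.90300260e-01, -6.17784576e-04]), 'force': array([ 0.57113012, -0.93684344, -1.07550716]), 'wrist_torque': array([ 0.02034841, -0.0180011 , -0.00517252]), 'grip_width': 1.0006123738711017}
scene {'fov_y': 56.946707368856316, 'cx': 277.6622484345777, 'cy': 211.4003105323593, 'dist_coeffs': array([-0.03259655,  0.        ,  0.        ,  0.        ,  0.        ]), 'camera_from_world': array([[ 8.71106935e-01,  4.90636914e-01, -2.11690103e-02,
        -4.65979527e+02],
       [ 3.05105286e-01, -5.74473490e-01, -7.59533392e-01,
        -7.41435845e+01],
       [-3.84816155e-01,  6.55176028e
[... 505 characters left out ...]
.43967092e-01, -3.12013829e-03, -9.89577557e-01,
         1.08296772e+03],
       [ 0.00000000e+00,  0.00000000e+00,  0.00000000e+00,
         1.00000000e+00]])}
wrist {'fov_y': 60.127447288975674, 'cx': 287.5968868711208, 'cy': 210.17050422361916, 'dist_coeffs': array([-0.00927306,  0.        ,  0.        ,  0.        ,  0.        ]), 'camera_from_world': array([[ 2.75310328e-01,  9.61354471e-01, -1.34312966e-03,
        -5.23920003e+02],
       [ 9.09952656e-01, -2.60138765e-01,  3.22976758e-01,
        -4.13891702e+01],
       [ 3.10145750e-01, -9.01410216e-02, -9.46405944e-01,
         3.79848725e+02],
       [ 0.00000000e+00,  0.00000000e+00,  0.00000000e+00,
         1.00000000e+00]])}
```

View pics/scene0.png

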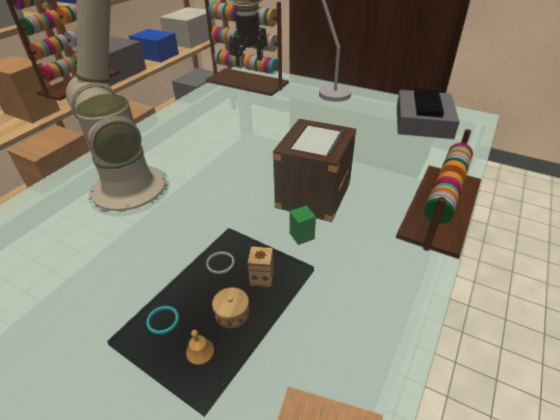

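View pics/top0.png

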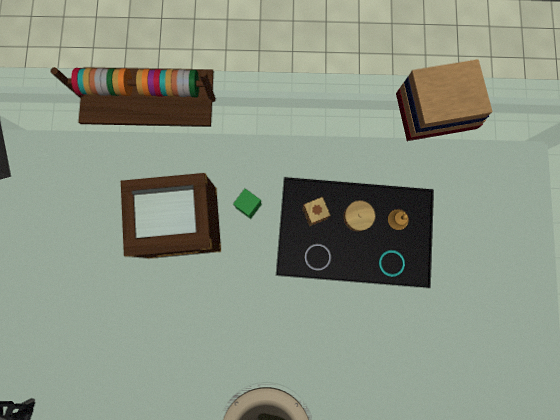

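View pics/wrist0.png

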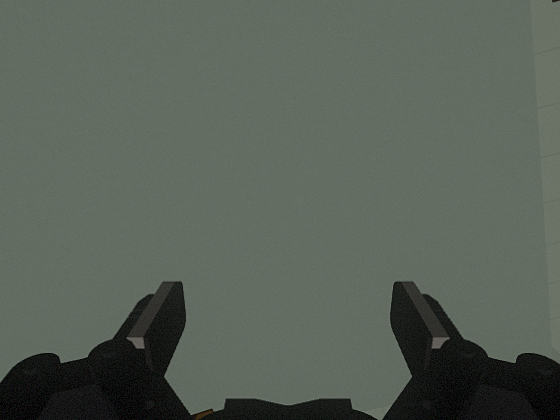

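The scene view shows the square box at about (261,267), the round box at (231,307), the green decoy at (302,225) and the drop box at (315,165). In the top view these are the square box at (316,210), the round box at (360,215), the decoy at (247,203) and the drop box at (170,215). I'll crop in to find the corners.

Run:
```python
import cv2,numpy as np
t=cv2.imread("pics/top0.png");s=cv2.imread("pics/scene0.png")
a=cv2.resize(t[165:265,110:230],None,fx=3.3,fy=3.3,interpolation=2)
b=cv2.resize(t[180:250,290:390],None,fx=3.9,fy=3.9,interpolation=2)
c=cv2.resize(s[110:220,265:365],None,fx=2.4,fy=2.4,interpolation=2)
d=cv2.resize(s[235:335,205:285],None,fx=2.6,fy=2.6,interpolation=2)
o=np.zeros((600,800,3),np.uint8)
for im,(y,x) in((a,(0,0)),(b,(0,400)),(c,(332,0)),(d,(335,400))):
    im=im[:600-y,:800-x]; o[y:y+im.shape[0],x:x+im.shape[1]]=im
cv2.imwrite("pics/crop0.png",o)
```

```text
(no output)
```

View pics/crop0.png

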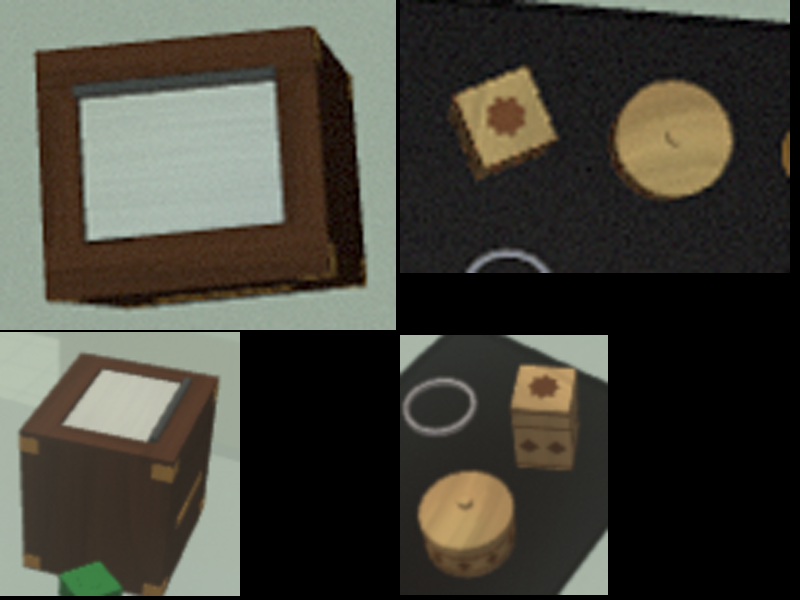

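```bash
cat > h.py <<'E'
from rig import ctrl
import cv2,numpy as np
def cast(n,px,z,info=None):
    i=info or ctrl.camera_info(n); f=210/np.tan(np.radians(i["fov_y"]/2))
    K=np.array([[f,0,i["cx"]],[0,f,i["cy"]],[0,0,1.]])
    u=cv2.undistortPoints(np.array(px,float).reshape(-1,1,2),K,i["dist_coeffs"]).reshape(-1,2)
    T=i["camera_from_world"];R=T[:3,:3];c=-R.T@T[:3,3]
    d=np.c_[u,np.ones(len(u))]@R
    return c+d*((z-c[2])/d[:,2])[:,None]
E
python3 - <<'E'
from h import *
np.set_printoptions(precision=1,suppress=True)
t=cv2.imread("pics/top0.png");s=cv2.imread("pics/scene0.png")
def blob(im,m,roi):
    k=np.zeros(m.shape,np.uint8);x0,y0,x1,y1=roi;k[y0:y1,x0:x1]=m[y0:y1,x0:x1]
    c=max(cv2.findContours(k,0,2)[0],key=cv2.contourArea);return c
def rect(n,c,z):
    p=cast(n,c.reshape(-1,2),z); r=cv2.minAreaRect(p[:,:2].astype(np.float32));return r
hsv=cv2.cvtColor(t,cv2.COLOR_BGR2HSV)
for v in(90,):
  top=((t.max(2)>60)*255).astype(np.uint8)
  print("px",t[205,306],t[203,310],t[221,312],t[224,314],t[215,306])
for th in(80,100,120):
  print(th,rect("top",blob(t,(t[:,:,2]>th)*255,(295,185,340,235)),85))
hs=cv2.cvtColor(s,cv2.COLOR_BGR2HSV)
# round
print("round",rect("top",blob(t,(t[:,:,2]>100)*255,(341,190,382,240)),56))
print("flap",rect("top",blob(t,(t[:,:,1]>120)*255,(128,182,203,245)),190))
cr=lambda l,o,f:[(x/f+o[0]-.5+.5/f,y/f+o[1]-.5+.5/f) for x,y in l]
for nm,l in(("outer",[(37,52),(315,27),(333,278),(48,300)]),("open",[(75,87),(277,68),(285,222),(87,241)])):
  p=cast("top",cr(l,(110,165),3.3),190);print(nm,p[:,:2].tolist(),p.mean(0),np.linalg.norm(np.roll(p,-1,0)-p,axis=1))
# scene cross-check
l=[(83,353-332),(218,377-332),(175,463-332),(20,433-332)]
p=cast("scene",cr(l,(265,110),2.4),190);print("scene outer",p.mean(0),np.linalg.norm(np.roll(p,-1,0)-p,axis=1),p[:,:2].tolist())
l=[(519,364),(577,367),(574,413),(511,411)]
p=cast("scene",cr([(x-400,y-335) for x,y in l],(205,235),2.6),85);print("scene sq",p.mean(0),np.linalg.norm(np.roll(p,-1,0)-p,axis=1),p[:,:2].tolist())
l=[(453,96),(528,67),(558,139),(484,170)]
p=cast("top",cr([(x-400,y) for x,y in l],(290,180),3.9),85);print("top sq",p.mean(0),np.linalg.norm(np.roll(p,-1,0)-p,axis=1),p[:,:2].tolist())
E
```

```text
px [ 95 144 164] [ 89 138 158] [ 94 146 170] [39 48 61] [32 51 62]
80 ((553.1417846679688, -113.64051055908203), (56.20669174194336, 53.430267333984375), 26.82495880126953)
100 ((554.2882690429688, -113.448974609375), (50.08058547973633, 49.693939208984375), 22.388458251953125)
120 ((553.8670043945312, -113.87869262695312), (48.746360778808594, 49.01454544067383), 23.149459838867188)
round ((547.5525512695312, -225.71139526367188), (72.83647918701172, 72.91427612304688), 45.4511833190918)
flap ((524.5521240234375, 232.41592407226562), (96.0850601196289, 132.16314697265625), 6.578294277191162)
outer [[596.5304077872152, 334.8823998654385], [617.7767445831871, 146.33820325846014], [447.74399015339077, 126.67929016491271], [429.1183629991843, 315.3809852925253]] [522.8 230.8 190. ] [189.7 171.2 189.6 168.5]
open [[572.905156493383, 307.2473438347912], [588.8298792326134, 170.82722309211465], [484.3309557466964, 160.35100340483734], [468.81335576113366, 292.02118743915014]] [528.7 232.6 190. ] [137.3 105.  132.6 105.2]
scene outer [526.7 232.8 190. ] [166.4 189.8 169.  194.2] [[432.0166203450574, 318.9079279292847], [597.4241832958382, 337.26659983780905], [622.4353611058643, 149.09415619676918], [455.0311388052956, 126.03326619192978]]
scene sq [ 557.7 -114.1   85. ] [51.  53.1 52.7 54.7] [[522.4844141221233, -100.39164715079005], [569.0654032982212, -79.52245151738225], [593.3836840431939, -126.74948566453628], [545.972594769186, -149.8115652353323]]
top sq [ 553.6 -114.2   85. ] [51.3 49.6 50.9 50.8] [[566.8626473139806, -80.69581144976252], [586.4796914932615, -128.08336430135847], [540.8143252471881, -147.340830867683], [520.1930069569376, -100.8207480910122]]
```

Emit:
apply_moves(commands=[[8.5,0,0,0,-0.12],[8.5,0,0,0,-0.12],[8.5,0,0,0,-0.12],[8.5,0,0,0,-0.12],[8.5,0,0,0,-0.12],[8.5,0,0,0,-0.082],[8.5,0,0,0,0]], squeeze=80)

```text
time_s: 0.73
eef_pos: [144.4, 504.6, 242.0]
ee_rot: [-0.0, -0.202, 0.979, -0.0]
force: [-0.2, -0.6, 0.2]
grip_width: 0.997
```

```bash
cat >> h.py <<'E'
from scipy.spatial.transform import Rotation as Ro
def go(t):
    s=ctrl.sense();q=s["ee_rot"];R=Ro.from_quat([q[1],q[2],q[3],q[0]]).as_matrix()
    d=R.T@(np.array(t)-s["eef_pos"])/10
    print("t",s["time_s"],"pos",s["eef_pos"].round(1),"yaw",np.degrees(np.arctan2(R[1,1],R[0,1])).round(2),"tool d cm",d.round(2),"F",s["force"].round(1),"w",round(s["grip_width"],3),"j",s["joints"].round(2))
E
python3 -c "
from h import *
go([555,-114,242]); go([555,-114,160])"
```

```text
t 0.7333 pos [144.4 504.6 242. ] yaw 113.27 tool d cm [-1.328e+01 -7.305e+01  2.000e-02] F [-0.2 -0.6  0.2] w 0.997 j [ 1.07  0.31  1.5   0.    1.33 -0.91]
t 0.7333 pos [144.4 504.6 242. ] yaw 113.27 tool d cm [-13.28 -73.05   8.22] F [-0.2 -0.6  0.2] w 0.997 j [ 1.07  0.31  1.5   0.    1.33 -0.91]
```

Emit:
apply_moves(commands=[[8.5,-0.6,-3.5,0,0],[8.5,-0.6,-3.5,0,0],[8.5,-0.6,-3.5,0,0],[8.5,-0.6,-3.5,0,0],[8.5,-0.6,-3.5,0,0],[8.5,-0.6,-3.5,0,0],[8.5,-0.6,-3.5,0,0],[8.5,-0.6,-3.5,0,0],[8.5,-0.6,-3.5,0,0],[8.5,-0.6,-3.5,0,0]])

```text
time_s: 1.57
eef_pos: [337.5, 204.7, 242.4]
ee_rot: [0.0, -0.199, 0.98, 0.0]
force: [1.0, 1.1, 0.4]
grip_width: 0.996
```

Emit:
apply_moves(commands=[[8.5,-0.7,-3.5,0,0],[8.5,-0.7,-3.5,0,0],[8.5,-0.7,-3.5,0,0],[8.5,-0.7,-3.5,0,0],[8.5,-0.7,-3.5,0,0],[8.5,-0.7,-3.5,0,0],[8.5,-0.7,-3.5,0,0],[8.5,-0.7,-3.5,0,0],[8.5,-0.7,-3.5,0.5,0],[8.5,-0.7,-3.5,0.5,0],[8.5,-0.28,-3.0,0.5,0],[8.5,0,0,0,0]])

```text
time_s: 2.57
eef_pos: [554.2, -118.8, 225.3]
ee_rot: [-0.001, -0.197, 0.98, 0.0]
force: [0.9, 0.3, -0.3]
grip_width: 0.997
```

```bash
python3 -c "
from h import *
go([555,-114,200])
i=ctrl.camera_info('wrist');im=ctrl.capture('wrist')[:,:,::-1];cv2.imwrite('pics/w1.png',im)
import pickle;pickle.dump(i,open('w1.pkl','wb'))
"
```

```text
t 2.5667 pos [ 554.2 -118.8  225.3] yaw 112.71 tool d cm [-0.27  0.41  2.52] F [ 0.9  0.3 -0.3] w 0.997 j [-0.42  0.42  1.39 -0.    1.33 -2.38]
```

View pics/w1.png

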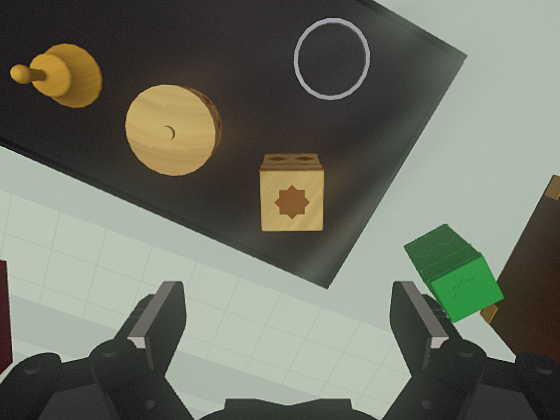

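The wrist view shows the box top with corners near (260,170) and (324,231), square to the jaws. The round box is at (172,130), clear on the left.

```bash
python3 -c "
from h import *;import pickle
p=cast('w',[(260,170),(324,170),(324,231),(261,232)],85,pickle.load(open('w1.pkl','rb')))
print(p.round(1).tolist(),p.mean(0),np.linalg.norm(np.roll(p,-1,0)-p,axis=1))
e=p[1]-p[0];print(np.degrees(np.arctan2(e[1],e[0])))
go([555,-114.3,60])"
```

```text
[[540.4, -147.6, 85.0], [521.6, -102.8, 85.0], [567.0, -82.0, 85.0], [587.4, -128.4, 85.0]] [ 554.10823674 -115.21374411   85.        ] [48.61900402 49.93830224 50.66969694 50.77442033]
112.69977544883298
t 2.6167 pos [ 553.3 -116.6  225.9] yaw 112.78 tool d cm [-0.27  0.13 16.59] F [0.4 0.6 0.3] w 1.001 j [-0.41  0.42  1.4  -0.    1.33 -2.38]
```

Emit:
apply_moves(commands=[[8.5,-0.17,0.15,1.5,0],[8.5,0,0,2.5,0],[8.5,0,0,2.5,0],[8.5,0,0,2.5,0],[8.5,0,0,2.5,0],[8.5,0,0,2.2,0],[8.5,0,0,1.6,0],[8.5,0,0,1.0,0],[8.5,0,0,0.3,0],[8.5,0,0,0,0]])

```text
time_s: 3.45
eef_pos: [553.9, -112.1, 61.4]
ee_rot: [-0.0, -0.2, 0.98, 0.0]
force: [0.4, -0.2, -0.7]
grip_width: 0.995
```

```bash
python3 -c "
from h import *
go([554.4,-114.6,60])
im=ctrl.capture('wrist')[:,:,::-1];cv2.imwrite('pics/w2.png',im)
"
```

```text
t 3.45 pos [ 553.9 -112.1   61.4] yaw 113.08 tool d cm [ 0.06 -0.25  0.14] F [ 0.4 -0.2 -0.7] w 0.995 j [-0.41  0.6   1.57  0.    0.97 -2.38]
```

View pics/w2.png

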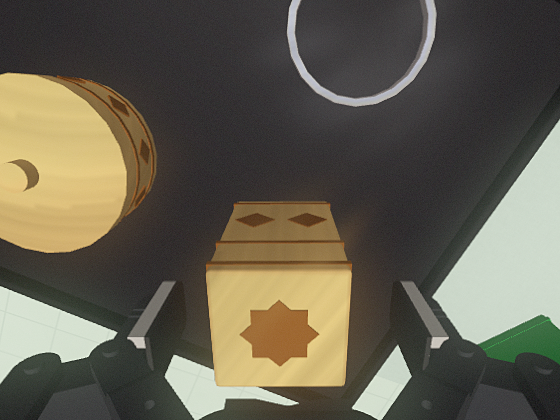

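The box sits between the jaws, about 7 px (2.4 mm) off-centre to the left, which agrees with the computed -0.25 cm. I'll correct that and close.

Emit:
apply_moves(commands=[[8.5,0.06,-0.23,0.1,0],[8.5,0,0,0,0],[6.0,0,0,0,0],[4.0,0,0,0,0],[4.0,0,0,0,0],[4.0,0,0,0,0],[4.0,0,0,0,0],[4.0,0,0,0,0],[4.0,0,0,0,0],[4.0,0,0,0,0]], squeeze=80)

```text
time_s: 4.33
eef_pos: [554.8, -115.1, 60.8]
ee_rot: [0.0, -0.2, 0.98, -0.0]
force: [-0.1, -0.6, 5.3]
grip_width: 0.575
```

```bash
python3 -c "
from h import *
go([554.4,-114.6,300])
"
```

```text
t 4.3333 pos [ 554.8 -115.1   60.8] yaw 113.1 tool d cm [-1.000e-02  4.000e-02 -2.392e+01] F [-0.1 -0.6  5.3] w 0.575 j [-0.41  0.6   1.57 -0.    0.97 -2.39]
```

Emit:
apply_moves(commands=[[4.0,0,0,-0.8,0],[4.0,0,0,-1.6,0],[4.0,0,0,-2.4,0],[4.0,0,0,-2.8,0],[4.0,0,0,-2.8,0],[4.0,0,0,-2.8,0],[4.0,0,0,-2.8,0],[4.0,0,0,-2.8,0.07],[4.0,0,0,-2.4,0.07],[4.0,0,0,-1.8,0.07],[4.0,0,0,-1.0,0.078],[4.0,0,0,0,0]])

```text
time_s: 5.33
eef_pos: [554.6, -114.9, 302.5]
ee_rot: [0.001, -0.056, 0.998, -0.001]
force: [0.2, 0.7, -2.0]
grip_width: 0.573
```

```bash
python3 -c "
from h import *
go([525,232,300])
"
```

```text
t 5.3333 pos [ 554.6 -114.9  302.5] yaw 96.45 tool d cm [-0.95 34.81  0.2 ] F [ 0.2  0.7 -2. ] w 0.573 j [-0.41  0.37  1.26  0.    1.51 -2.09]
```

Emit:
apply_moves(commands=[[4.0,-0.1,1.8,0,0],[4.0,-0.1,3.2,0,0],[4.0,-0.1,3.6,0,0],[4.0,-0.1,3.6,0,0],[4.0,-0.1,3.6,0,0],[4.0,-0.1,3.6,0,0],[4.0,-0.1,3.6,0,0],[4.0,-0.1,3.6,0,0],[4.0,-0.1,3.6,0,0],[4.0,0,2.8,0,0],[4.0,0,1.8,0,0],[4.0,0,0,0,0]])

```text
time_s: 6.33
eef_pos: [522.0, 234.9, 298.8]
ee_rot: [-0.001, -0.061, 0.998, 0.0]
force: [0.1, -0.5, -2.1]
grip_width: 0.57
```

Emit:
apply_moves(commands=[[4.0,0,0,0,0],[4.0,0,0,0,0]])

```text
time_s: 6.5
eef_pos: [523.2, 231.1, 299.5]
ee_rot: [-0.001, -0.058, 0.998, -0.0]
force: [-0.3, 0.0, -2.9]
grip_width: 0.571
```

```bash
python3 -c "
from h import *
go([525,232,300])
for n in('wrist','scene','top'): cv2.imwrite(f'pics/{n}3.png',ctrl.capture(n)[:,:,::-1])
a=cv2.imread('pics/scene3.png')[60:260,200:420];b=cv2.imread('pics/wrist3.png')
cv2.imwrite('pics/c3.png',np.hstack([cv2.resize(a,(400,364)),cv2.resize(b,(400,364))]))
"
```

```text
t 6.5 pos [523.2 231.1 299.5] yaw 96.65 tool d cm [-0.19  0.07 -0.05] F [-0.3  0.  -2.9] w 0.571 j [ 0.21  0.39  1.24 -0.    1.51 -1.48]
```

View pics/c3.png

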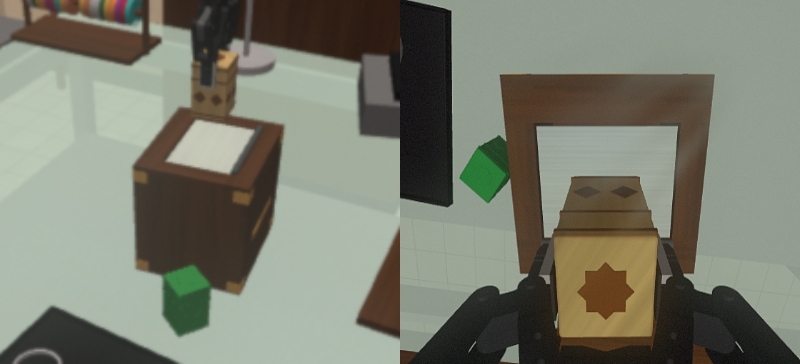

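View pics/wrist3.png

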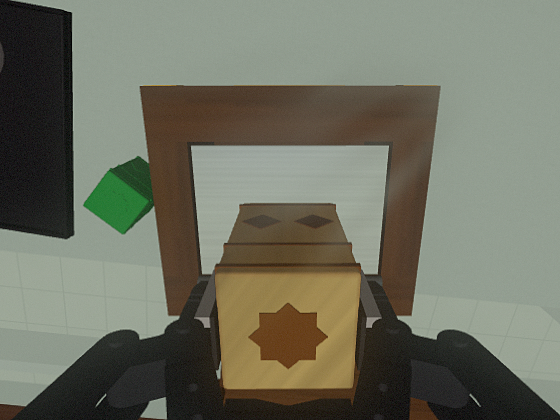

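The box is held square above the drop box. In the wrist view its top runs x 216–360 and y 265–388. The drop box's near (-x) top edge is at (140,86)–(440,86), and the free end of the flap is at (190,143)–(392,146). I'll check both against the earlier measurements.

```bash
python3 -c "
from h import *
s=ctrl.sense();print(s['eef_pos'])
p=cast('wrist',[(140,86),(440,86)],190);print(p,np.linalg.norm(p[0]-p[1]))
q=cast('wrist',[(190,143),(392,146)],190);print(q,np.linalg.norm(q[0]-q[1]))
a=np.radians(6.6);ux=np.array([np.cos(a),np.sin(a),0])
print('mouth est',p.mean(0)+85*ux,q.mean(0)+49*ux)
b=cast('wrist',[(216,265),(360,265),(357,388),(220,390)],s['eef_pos'][2]+25);print('box top',b.mean(0),np.linalg.norm(np.roll(b,-1,0)-b,axis=1))
go([526,232,300])
"
```

```text
[523.51915882 230.80040376 300.08902318]
[[450.65108997 128.55256593 190.        ]
 [429.15532037 315.90735039 190.        ]] 188.58388947305687
[[482.85578922 160.86921433 190.        ]
 [469.60714976 293.59269383 190.        ]] 133.38308909868647
mouth est [524.33989025 231.99961595 190.        ] [524.90673501 232.86287446 190.        ]
box top [520.26077493 230.19837667 325.08902318] [46.62014313 50.73115811 50.70268264 51.66907504]
t 6.65 pos [523.5 230.8 300.1] yaw 96.55 tool d cm [-0.26  0.09  0.01] F [-0.3  0.1 -2.5] w 0.576 j [ 0.21  0.39  1.24 -0.    1.51 -1.47]
```

Emit:
apply_moves(commands=[[4.0,-0.25,0.12,1.0,0],[4.0,0,0,2.0,0],[4.0,0,0,1.5,0],[4.0,0,0,1.0,0],[4.0,0,0,0.8,0],[4.0,0,0,0.8,0],[4.0,0,0,0.8,0],[4.0,0,0,0.8,0],[4.0,0,0,0.8,0]])

```text
time_s: 7.4
eef_pos: [525.8, 233.2, 206.0]
ee_rot: [0.001, -0.058, 0.998, 0.0]
force: [-4.7, 0.3, 4.0]
grip_width: 0.574
```

```bash
python3 -c "
from h import *
go([525.5,232.2,142])
"
```

```text
t 7.4 pos [525.8 233.2 206. ] yaw 96.6 tool d cm [ 0.05 -0.1   6.4 ] F [-4.7  0.3  4. ] w 0.574 j [ 0.21  0.45  1.4   0.    1.29 -1.47]
```

Emit:
apply_moves(commands=[[4.0,0,0,0.9,0],[4.0,0,0,0.9,0],[4.0,0,0,0.9,0],[4.0,0,0,0.9,0],[4.0,0,0,0.9,0],[4.0,0,0,0.8,0],[4.0,0,0,0.6,0],[4.0,0,0,0.5,0],[4.0,0,0,0,0],[4.0,0,0,0,0]])

```text
time_s: 8.23
eef_pos: [525.3, 233.2, 140.8]
ee_rot: [-0.001, -0.058, 0.998, -0.0]
force: [-2.3, -0.9, -4.1]
grip_width: 0.574
```

```bash
python3 -c "
from h import *
go([525.5,232.2,142])
for n in('wrist','scene'): cv2.imwrite(f'pics/{n}4.png',ctrl.capture(n)[:,:,::-1])
a=cv2.imread('pics/scene4.png')[60:260,200:420];b=cv2.imread('pics/wrist4.png')
cv2.imwrite('pics/c4.png',np.hstack([cv2.resize(a,(400,364)),cv2.resize(b,(400,364))]))
"
```

```text
t 8.2333 pos [525.3 233.2 140.8] yaw 96.6 tool d cm [-0.   -0.1  -0.12] F [-2.3 -0.9 -4.1] w 0.574 j [ 0.21  0.52  1.48  0.    1.15 -1.47]
```

View pics/c4.png

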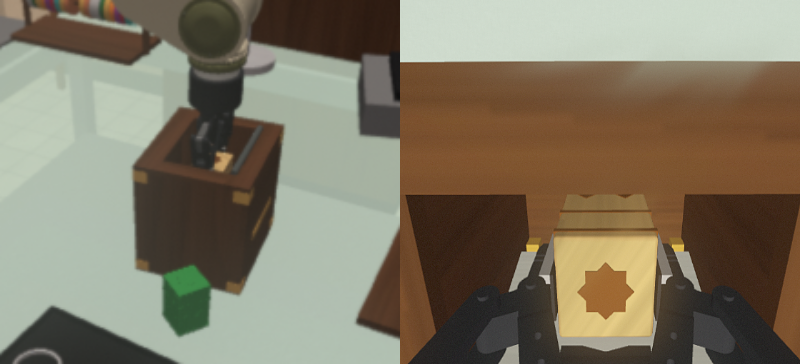

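The box is below the rim with the flap hanging behind it. Fz has dropped to -4 and Fx is -2.3, so the flap's end has been passed and the flap is leaning on the box's side. I'll let go.

Emit:
apply_moves(commands=[[7.0,0,0,0,0],[7.0,0,0,0,0],[7.0,0,0,0,0],[7.0,0,0,0,0],[7.0,0,0,0,0],[7.0,0,0,0,0]])

```text
time_s: 8.83
eef_pos: [526.1, 233.3, 142.0]
ee_rot: [0.001, -0.058, 0.998, 0.0]
force: [-1.1, -1.9, 5.3]
grip_width: 0.825
```

```bash
python3 -c "
from h import *
go([525.5,232.2,300])
for n in('wrist','scene'): cv2.imwrite(f'pics/{n}5.png',ctrl.capture(n)[:,:,::-1])
a=cv2.imread('pics/scene5.png')[60:260,200:420];b=cv2.imread('pics/wrist5.png')
cv2.imwrite('pics/c5.png',np.hstack([cv2.resize(a,(400,364)),cv2.resize(b,(400,364))]))
"
```

```text
t 8.8333 pos [526.1 233.3 142. ] yaw 96.6 tool d cm [  0.05  -0.11 -15.8 ] F [-1.1 -1.9  5.3] w 0.825 j [ 0.21  0.51  1.47 -0.    1.15 -1.47]
```

View pics/c5.png

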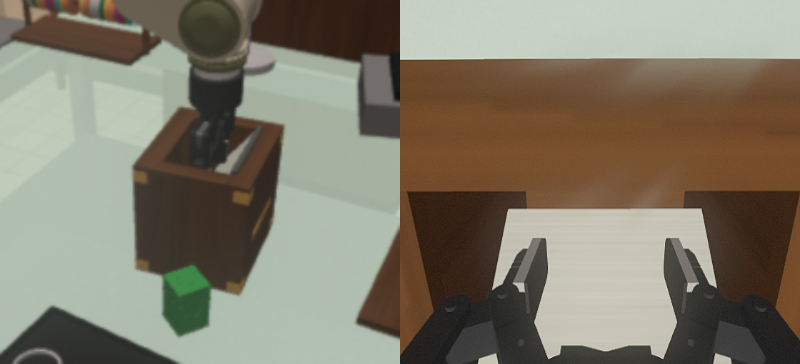

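The box has dropped, and the flap is now resting up against the fingertips. I'll raise the tool straight up.

Emit:
apply_moves(commands=[[7.0,0,0,-0.8,0],[7.0,0,0,-1.0,0],[7.0,0,0,-1.2,0],[7.0,0,0,-1.2,0],[7.0,0,0,-1.2,0],[7.0,0,0,-1.5,0],[7.0,0,0,-2.0,0],[7.0,0,0,-2.5,0],[7.0,0,0,-2.5,0],[7.0,0,0,-2.0,0],[7.0,0,0,-1.0,0],[7.0,0,0,0,0]])

```text
time_s: 9.93
eef_pos: [526.2, 233.4, 312.8]
ee_rot: [0.002, -0.058, 0.998, 0.0]
force: [0.4, 0.1, 0.8]
grip_width: 0.818
```

Emit:
apply_moves(commands=[[7.0,1.5,0,0,0],[7.0,2.5,0,0,0],[7.0,2.5,0,0,0],[7.0,2.5,0,0,0],[7.0,1.5,0,0,0],[7.0,0,0,0,0],[7.0,0,0,0,0],[7.0,0,0,0,0],[7.0,0,0,0,0],[7.0,0,0,0,0],[7.0,0,0,0,0],[7.0,0,0,0,0]])

```text
time_s: 10.93
eef_pos: [421.7, 221.2, 310.1]
ee_rot: [-0.0, -0.057, 0.998, -0.0]
force: [0.1, -0.6, 0.4]
grip_width: 0.822
```

```bash
python3 -c "
from h import *
go([525.5,232.2,300])
for n in('wrist','scene','top'): cv2.imwrite(f'pics/{n}6.png',ctrl.capture(n)[:,:,::-1])
a=cv2.imread('pics/scene6.png');b=cv2.imread('pics/wrist6.png');c=cv2.imread('pics/top6.png')
cv2.imwrite('pics/c6.png',np.vstack([np.hstack([cv2.resize(x,(400,300)) for x in(a,b)]),np.hstack([cv2.resize(c,(400,300)),cv2.resize(a[100:235,250:430],(400,300))])]))
"
```

```text
t 10.9333 pos [421.7 221.2 310.1] yaw 96.59 tool d cm [-10.44  -0.1    1.  ] F [ 0.1 -0.6  0.4] w 0.822 j [ 0.24  0.16  1.51 -0.    1.47 -1.45]
```

View pics/c6.png

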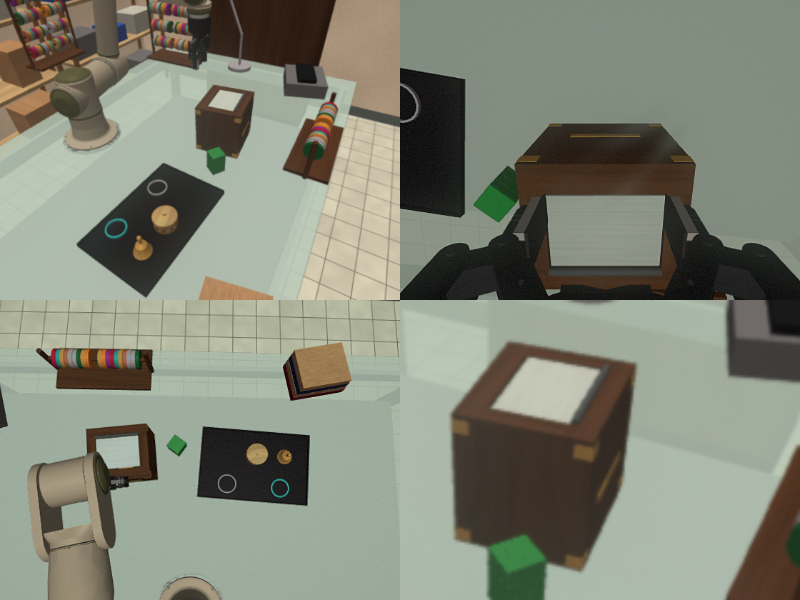

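The flap is shut and level, the square box is gone from view, and the round box and green look-alike haven't moved. The gripper is well clear and the force is about 0, so I'll hand in.

```bash
python3 -c "
from rig import ctrl
print(ctrl.finish_job())"
```

```text
the job is handed in; nothing more can be done
None
```

I took the tall square sandalwood box from the tray and pushed it down through the flap until its underside was about 105 mm below the drop box's top. I then let go, drew the gripper straight up and moved it clear. The job was handed in at about 11 s of the 40 s allowed.

- **Result:** the last pictures show the flap shut and level and the square box no longer in view. I couldn't see inside the drop box. That it fell in rests on the open-flap picture just after release, which showed the jaws empty.
- **Left alone:** the round box, the green look-alike and the other things on the tray look unmoved.
- **Forces:** the readings I took were at most about 6 N. The final reading was under 1 N, with the gripper touching nothing.
- **Measurements:** position estimates from the three cameras agreed to about 4 mm. The wrist view suggested the box sat 2–3 mm off the jaw centre, so I allowed for that before pushing. No check failed.

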